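# Push a housing through the blue flap chute

## Task

Two chutes with hanging flaps stand on the bench, each with an aluminium housing waiting in its guide. With the fingertips, push the housing at the blue chute along its guide and through the blue flap until it is wholly inside and clear of the flap, then draw the fingers back out so that the flap swings shut behind it. Only push it, without lifting or tipping it, and leave the yellow chute's flap and housing and the other things on the bench alone.

Things in the scene. Friction and masses are not known exactly. Their poses are not given: they have to be found in the camera images.
- chute_blue: Chute with blue painted side walls, roof edges and flap, fixed to the bench. Origin: on the bench top (z = 0), centre line, outer face of the mouth; +x points into the chute, the way parts travel; z up. Steel floor plate 100 mm wide, x = -170 to +140 mm, top 6 mm above the bench. The covered part runs from x = 0 to 140 mm.
- housing_blue: A closed die-cast aluminium housing, 70 (x) x 58 (y) x 26 mm high, bare metal with a black seam line round it, about 0.3 kg (0.2 to 0.42). It lies loose in the guide of the blue chute with its x axis along the chute's. Origin: centre of its underside; z up.
- flap_blue (a joint): Swing of the blue flap, rad: 0 = shut, grows as its lower edge swings into the chute, stop at 1.5. Plate 80 mm wide, 54 tall, 3 thick, 80 g, lower edge 26 mm above the bench. No spring or latch: under 1 N opens it; it drops shut in about 0.5 s. The pushed housing lifts it and it rides on top at 0.5 rad; it drops off and shuts once the housing's rear is 32 mm past the mouth and the fingers are out.
- blue_guide (a point): Open near end of the blue chute's guide, on the floor plate's top at the centre line (chute x = -170 mm). From here to the mouth two rails, 68 mm apart inside, tops 18 mm above the bench, guide the housing; open above and at this end. The yellow chute is built alike.
- blue_hinge (a point): Middle of the blue flap's hinge rod (5 mm thick, chute x = 4 mm, 80 mm above the bench, along the chute's y). Behind it the chute is 88 mm wide inside; a roof, mostly clear, 86 to 89 mm above the bench, starts at chute x = 30 mm, so fingers reach in only leaning forward about 35 degrees, tips low, under rod and roof. Stop 20 mm high at chute x = 136 mm.
- chute_yellow: Chute with yellow painted side walls, roof edges and flap, fixed to the bench. Origin: on the bench top (z = 0), centre line, outer face of the mouth; +x points into the chute, the way parts travel; z up. Steel floor plate 100 mm wide, x = -170 to +140 mm, top 6 mm above the bench. The covered part runs from x = 0 to 140 mm.
- housing_yellow: A closed die-cast aluminium housing, 70 (x) x 58 (y) x 26 mm high, bare metal with a black seam line round it, about 0.3 kg (0.2 to 0.42). It lies loose in the guide of the yellow chute with its x axis along the chute's. Origin: centre of its underside; z up. Leave it.
- flap_yellow (a joint): Swing of the yellow flap in rad, built like the blue one; 0 = hanging shut. Leave it.
- bottle: Red plastic bottle with paper label and white cap, 36 mm diameter, 95 mm tall, standing to one side of the chutes; origin at the centre of its underside. Leave it.
- screwdriver: Screwdriver with orange handle, 190 mm long, lying on the bench to one side of the chutes, along its own x. Leave it.
- collar: Brass shaft collar, 40 mm diameter, 14 mm high, lying between the chutes; origin at the centre of its underside. Leave it.
There are look-alikes about, which are no part of the job. Leave any brown look-alike of the housing_blue alone.

How it is judged:
By the outcome, as a careful person would: the job done as asked, in the order asked, and still so for the second after the job is handed in, with the robot touching nothing.
It also fails if it takes over 37 s, if anything falls off the work surface, if the arm or the gripper's body presses on something with over 40 N, if the wrist force passes 120 N, or if a joint passes its speed limit or range.

## Robot

A 6-joint arm with a two-finger parallel gripper is mounted at the origin on the work surface. World frame = base frame: x ahead of the robot, y to its left, z up, the work surface at z = 0. Lengths are in mm, angles in rad, forces in N, time in s.
With the tool pointing down it reaches from about 350 to 875 mm from the base axis. Payload 4.2 kg.
Tool frame: the origin (TCP) lies on the mounting face of the last link; the fingertips stand 173 mm ahead of it and the grasp point (between the pads) lies 155 mm ahead of it; z points along the fingers, y is the direction in which the jaws open and shut (so a half turn about z gives the same grasp; the last joint's range is limited). The gripper opens to 85 mm and grips with 20 to 120 N. Pads are 22 mm wide; open, the fingers measure 114 mm over their backs; the gripper's body (76 mm by 85 mm) begins 54 mm behind the grasp point. The pads swing forward as they close: fully open they stand 13 mm farther back than shut.
Start: joints at [1.498, 0.385, 0.008, 0, -1.194, -0.259], TCP at [203.558, 590.901, 404.712] pointing down, gripper open.
Joint ranges: [-3.14, 3.14], [-1.21, 2.06], [-1.07, 1.41], [-3.16, 2.05], [-2.99, -0.16], [-3.1, 3.1]. Speed limits (rad/s): [2.79, 2.79, 3.14, 3.14, 3.14, 3.14].

## Interface

Orientations are given as a unit quaternion [x, y, z, w].
In Python, from bench import arm gives the robot as it stands.
- The arm moves only by the shell command python3 -m jog 'ROWS' [OPENING]. ROWS is JSON, a list that holds one entry, the list of rows, each a list of 4 numbers: the shift along the tool's x, y, z in mm, then the turn about the tool's z in degrees. In form: [[[x, y, z, spin], ...]]. A call has exactly 5 rows; each row is the pose to reach, as a shift and turn from the pose measured when the call began, along the tool's axes at that moment; what a row does not reach only later rows make up. A row lasts 1/8 s, in which the tool goes at most 62.5 mm and 10.7 degrees, less where a joint would pass 70% of its speed; a pose out of reach is approached as far as the arm can. A call with a gripper value outside its range is refused whole. OPENING is the finger opening in mm, from 0 to 85.4, set as the call begins (- or left out, the last holds). The fingers move at their own pace and stop on an object; the grip force is fixed at half the most. Time passes only in rows, so rows that repeat a pose let the fingers close, or fill a call up. It gives the time, the measured TCP pose, the force and the opening at its end, in the units of the state.
- arm.read_state(): the state, without advancing time (a new reading comes with each control period).
- arm.get_image(name): name is "side" or "top"; returns (picture, depth): 420x560x3 uint8, blue, green, red; 420x560 float32, mm along the optical axis (not along the pixel's ray), 0 where there is no reading.
- arm.camera_params(name): a dict with "mtx" (3x3 intrinsics, pixels), "R" (3x3) and "t" (3): a world point X has camera coordinates R X + t. Camera axes: x right, y down, z forward; pixel columns grow to the right and rows downward; lengths in mm; the calibration is good to about 2 mm. A picture is of the moment at which its call begins. camera_params takes no time and is no camera call.
- arm.job_done(): hands the job in, once; it reports no verdict.
The state is a dict: "clock": time; "joints": joint angles; "joint_vel": joint speeds; "joint_efforts": joint torques, N m; "position": TCP position; "ee_rot": TCP orientation; "contact_force": force on the tool from outside, world axes, zero at the start; "wrist_torque": the same for the moment, N m; "gripper_width": finger opening in mm.
Only numpy, scipy, OpenCV 4.12 (cv2) and the standard library are available. Lean on these libraries where they do the work, as an engineer would, in place of code of your own. Each camera call takes 0.05 s, during which the arm holds its last target.

## Working session

There is one attempt and no reset: what is moved stays moved. The work goes in short steps, Python scripts to look and compute and a shell command to move; the robot and the scene stay as the last step left them, time stands still between calls to the robot, and variables do not carry over. Pictures are saved under pics/ and viewed, and the job is handed in when it is done.

```bash
ls; mkdir -p pics
python3 - <<'E'
from bench import arm
import cv2, numpy as np
s=arm.read_state(); print({k:np.round(v,3).tolist() for k,v in s.items()})
for n in("side","top"):
    im,d=arm.get_image(n); cv2.imwrite(f"pics/{n}0.png",im); np.save(f"pics/{n}0.npy",d)
    p=arm.camera_params(n); print(n,{k:np.round(v,3).tolist() for k,v in p.items()})
E
```

```text
pics
{'clock': 0.0, 'joints': [1.498, 0.386, 0.007, -0.0, -1.194, -0.259], 'joint_vel': [0.001, 0.0, -0.001, -0.001, 0.0, 0.001], 'joint_efforts': [0.001, -39.229, 18.84, 4.186, -0.005, 0.0], 'position': [203.479, 590.737, 403.598], 'ee_rot': [0.986, -0.165, -0.0, 0.001], 'contact_force': [-0.262, 0.182, 0.433], 'wrist_torque': [0.024, 0.001, -0.001], 'gripper_width': 85.397}
side {'mtx': [[445.705, 0.0, 270.514], [0.0, 445.705, 209.294], [0.0, 0.0, 1.0]], 'R': [[0.962, -0.271, 0.013], [-0.187, -0.698, -0.691], [0.197, 0.663, -0.722]], 't': [-464.977, 155.747, 1039.637]}
top {'mtx': [[539.66, 0.0, 269.959], [0.0, 539.66, 207.883], [0.0, 0.0, 1.0]], 'R': [[-0.008, -1.0, 0.003], [-0.978, 0.007, -0.207], [0.207, -0.005, -0.978]], 't': [16.699, 464.238, 1656.088]}
```

View pics/side0.png

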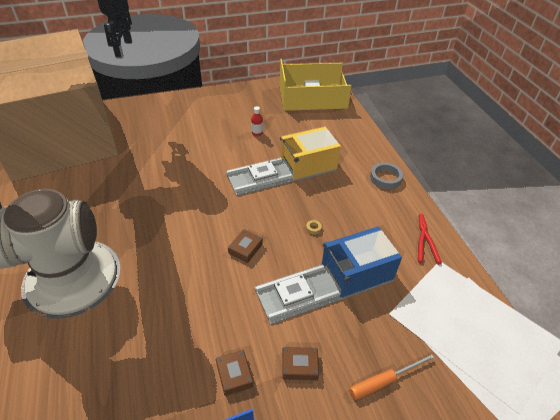

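View pics/top0.png

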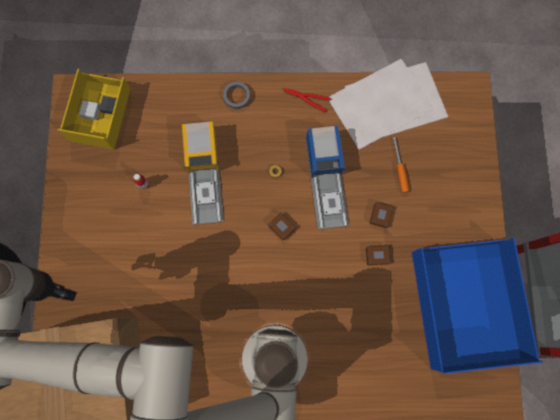

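The side view shows the blue chute at (362,262), with its housing at (295,290). The yellow chute is at (312,153) with its housing at (263,171). The brown look-alikes are at (246,245), (235,370) and (300,362). In the top view, the blue chute is at (325,150) and its housing at (330,203). I'll confirm this in enlarged crops.

```bash
cat > h.py <<'E'
import numpy as np,cv2
from bench import arm
def world(n,u,v,d=None,z=None):
    p=arm.camera_params(n);K,R,t=map(np.array,(p["mtx"],p["R"],p["t"]))
    r=np.linalg.inv(K)@[u,v,1.]
    if z is None: return R.T@(r*d-t)
    a=R.T@r;c=-R.T@t
    return c+a*(z-c[2])/a[2]
def proj(n,X):
    p=arm.camera_params(n);q=np.array(p["mtx"])@(np.array(p["R"])@np.array(X).T+np.array(p["t"])[:,None]);return (q[:2]/q[2]).T
E
python3 - <<'E'
import cv2
a=cv2.imread("pics/side0.png")[220:330,240:410]; b=cv2.imread("pics/top0.png")[120:235,290:370]
cv2.imwrite("pics/c1.png",cv2.resize(a,None,fx=4.7,fy=4.7,interpolation=cv2.INTER_CUBIC))
cv2.imwrite("pics/c2.png",cv2.resize(b,None,fx=5,fy=5,interpolation=cv2.INTER_CUBIC))
E
```

```text
(no output)
```

View pics/c1.png

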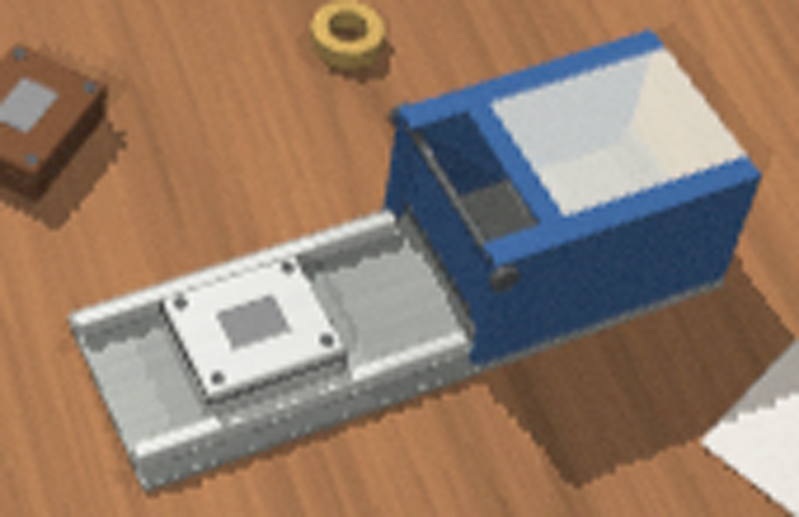

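View pics/c2.png

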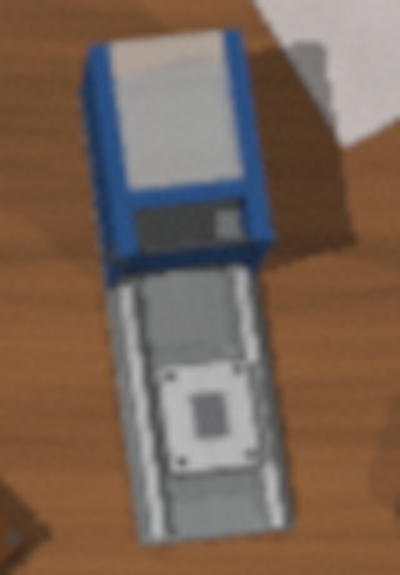

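Run:
```python
from h import *
from scipy.optimize import least_squares
S=lambda U,V:((U+.5)/4.7-.5+240,(V+.5)/4.7-.5+220)
T=lambda U,V:((U+.5)/5-.5+290,(V+.5)/5-.5+120)
obs=[("side",S(150,492),(-170,-50,0)),("side",S(757,178),(140,-50,89)),("side",S(655,33),(140,50,89)),("side",S(722,288),(140,-50,3)),
("side",S(397,110),(0,50,89)),
("top",T(140,543),(-170,50,6)),("top",T(295,527),(-170,-50,6)),("top",T(92,45),(140,50,89)),("top",T(240,30),(140,-50,89)),("top",T(270,243),(0,-50,89))]
def W(p,X):
    c,s=np.cos(p[2]),np.sin(p[2]);return np.array([p[0]+c*X[0]-s*X[1],p[1]+s*X[0]+c*X[1],X[2]])
def f(p,o): return np.concatenate([proj(n,[W(p,X)])[0]-uv for n,uv,X in o])
for o in (obs,[q for q in obs if q[0]=="side"],[q for q in obs if q[0]=="top"]):
    r=least_squares(f,[600,-100,0],args=(o,),loss="soft_l1");print(np.round(r.x,3),np.round(f(r.x,o).reshape(-1,2),1).tolist())
# depth clouds
for n in("side","top"):
    d=np.load(f"pics/{n}0.npy");u0,u1,v0,v1=(240,410,215,330) if n=="side" else (290,370,115,235)
    v,u=np.mgrid[v0:v1,u0:u1];dd=d[v0:v1,u0:u1]
    P=arm.camera_params(n);K,R,t=map(np.array,(P["mtx"],P["R"],P["t"]))
    X=(np.linalg.inv(K)@np.stack([u.ravel()*dd.ravel(),v.ravel()*dd.ravel(),dd.ravel()])-t[:,None]).T@R
    X=X[dd.ravel()>0];np.save(f"pics/{n}_pc.npy",X)
    print(n,len(X),"z hist",np.histogram(X[:,2],[-20,-5,-2,0,2,4,8,12,16,20,24,28,30,32,34,36,40,70,85,88,90,95,120])[0])
# housing top corners z=32
for n,pts in(("side",[S(165,298),S(290,258),S(346,350),S(208,393)]),("top",[T(155,362),T(248,358),T(262,465),T(168,475)])):
    c=np.array([world(n,*q,z=32) for q in pts]);print(n,np.round(c[:,:2],1).tolist(),np.round(c.mean(0),1))
```

```text
[ 5.77928e+02 -1.74349e+02  1.00000e-01] [[-1.6, -0.7], [1.2, -0.1], [-0.8, -1.1], [0.3, -0.9], [0.2, -1.0], [0.6, 0.5], [0.4, 0.4], [0.2, 0.1], [1.8, -0.1], [1.8, -0.6]]
[ 5.77458e+02 -1.76268e+02  1.04000e-01] [[-1.4, 0.4], [1.3, 0.4], [-0.9, -0.6], [0.4, -0.4], [0.3, -0.3]]
[ 5.78226e+02 -1.71191e+02  1.06000e-01] [[-0.1, 0.5], [-0.3, 0.2], [-1.0, 0.2], [0.5, -0.2], [0.8, -0.7]]
side 19478 z hist [   1  285 2476 5495 3258 1822  627  290  539  232  391  181  220  374
  208  113  678  351  194  739 1004    0]
top 9570 z hist [ 725 1225 1150 1304 1108 1397  481  170  113   89  116   67   85   89
   67   66  122  246  277  220  388   65]
side [[446.2, -164.2], [510.9, -157.8], [519.6, -214.2], [450.7, -219.3]] [ 481.8 -188.9   32. ]
top [[518.7, -150.1], [520.9, -209.9], [450.8, -216.4], [444.7, -156.3]] [ 483.8 -183.2   32. ]
```

The blue chute's origin is at about (578, -174) with a heading of about 0.104 rad. Its housing is at about (483, -186), which is chute x ≈ -95, between the rails as expected. The rows can't command a tilt, so I'll have to get the forward lean by pushing the arm against its reach limit in the chute's heading plane. First I'll travel out there, high up.

```bash
python3 -m jog '[[[56,27,0,-5],[112,54,0,-10],[168,81,0,-15],[224,108,0,-20],[280,135,0,-25]]]' 0
cat > st.py <<'E'
from h import *
from scipy.spatial.transform import Rotation as Ro
s=arm.read_state();R=Ro.from_quat(s["ee_rot"]).as_matrix()
O=np.array([578,-174,0.]);a=0.104;C=np.array([[np.cos(a),-np.sin(a),0],[np.sin(a),np.cos(a),0],[0,0,1]])
p=np.array(s["position"]);z=R[:,2]
print("t",round(s["clock"],2),"q",np.round(s["joints"],3),"p",np.round(p,1),"F",np.round(s["contact_force"],1),"w",round(s["gripper_width"],1))
print("R cols x,y,z:",np.round(R.T,3).tolist())
print("lean",round(np.degrees(np.arccos(-z[2])),2),"lean az",round(np.degrees(np.arctan2(z[1],z[0])),1),"chute az",round(np.degrees(a),1))
zc=C.T@z; print("axis in chute frame",np.round(zc,3),"toolx",np.round(C.T@R[:,0],3),"tooly",np.round(C.T@R[:,1],3))
print("tip in chute frame",np.round(C.T@(p+173*z-O),1))
E
python3 st.py
```

```text
clock: 0.72
position: [425.2, 370.3, 403.7]
ee_rot: [0.999, 0.054, -0.001, 0.001]
contact_force: [0.5, -0.5, 0.8]
gripper_width: -0.1
t 0.72 q [ 1.004  0.282 -0.146  0.    -1.145  0.674] p [425.2 370.3 403.7] F [ 0.5 -0.5  0.8] w -0.1
R cols x,y,z: [[0.994, 0.107, -0.001], [0.107, -0.994, 0.002], [-0.001, -0.002, -1.0]]
lean 0.14 lean az -111.9 chute az 6.0
axis in chute frame [-0.001 -0.002 -1.   ] toolx [ 1.     0.004 -0.001] tooly [ 0.004 -1.     0.002]
tip in chute frame [-95.6 556.8 230.7]
```

```bash
python3 -m jog '[[[39,48,0,0],[78,96,0,0],[117,144,0,0],[156,192,0,0],[195,240,0,0]]]'
python3 st.py
```

```text
clock: 1.35
position: [646.0, 151.0, 403.5]
ee_rot: [0.999, 0.054, -0.001, 0.001]
contact_force: [0.6, 0.6, 0.2]
gripper_width: -0.3
t 1.35 q [ 4.730e-01  4.520e-01  1.110e-01  1.000e-03 -1.232e+00  1.205e+00] p [646.  151.  403.5] F [0.6 0.6 0.2] w -0.3
R cols x,y,z: [[0.994, 0.107, -0.002], [0.107, -0.994, 0.002], [-0.002, -0.002, -1.0]]
lean 0.17 lean az -125.8 chute az 6.0
axis in chute frame [-0.002 -0.002 -1.   ] toolx [ 1.     0.004 -0.002] tooly [ 0.004 -1.     0.002]
tip in chute frame [101.1 315.8 230.5]
```

```bash
python3 -m jog '[[[39,48,0,0],[78,96,0,0],[117,144,0,0],[156,192,0,0],[195,240,0,0]]]'
python3 st.py
```

```text
clock: 1.98
position: [866.7, -68.1, 403.1]
ee_rot: [0.999, 0.054, -0.001, 0.001]
contact_force: [1.4, 0.8, 0.8]
gripper_width: -0.2
t 1.98 q [ 0.107  0.874  0.883  0.002 -1.582  1.572] p [866.7 -68.1 403.1] F [1.4 0.8 0.8] w -0.2
R cols x,y,z: [[0.994, 0.108, -0.003], [0.108, -0.994, 0.002], [-0.002, -0.002, -1.0]]
lean 0.19 lean az -136.3 chute az 6.0
axis in chute frame [-0.003 -0.002 -1.   ] toolx [ 1.     0.004 -0.003] tooly [ 0.004 -1.     0.002]
tip in chute frame [297.7  75.  230.2]
```

```bash
python3 -m jog '[[[40,0,0,0],[80,0,0,0],[120,0,0,0],[150,0,0,0],[180,0,0,0]]]'
python3 st.py
```

```text
clock: 2.6
position: [940.6, -45.1, 378.2]
ee_rot: [0.998, 0.054, 0.022, 0.005]
contact_force: [0.2, 0.3, 0.2]
gripper_width: 0.2
t 2.6 q [ 0.124  1.148  1.408  0.013 -1.787  1.558] p [940.6 -45.1 378.2] F [0.2 0.3 0.2] w 0.2
R cols x,y,z: [[0.993, 0.108, 0.044], [0.108, -0.994, 0.012], [0.045, -0.007, -0.999]]
lean 2.6 lean az -8.7 chute az 6.0
axis in chute frame [ 0.044 -0.011 -0.999] toolx [0.999 0.004 0.044] tooly [ 0.004 -1.     0.012]
tip in chute frame [381.7  88.5 205.4]
```

The lean grows when I push past the reach limit (now 2.6° forward). I'll push harder, outward and upward.

```bash
python3 -m jog '[[[60,0,0,0],[120,0,0,0],[180,0,0,0],[240,0,0,0],[300,0,0,0]]]'
python3 st.py
```

```text
clock: 3.22
position: [961.2, -19.4, 337.1]
ee_rot: [0.998, 0.054, 0.044, 0.007]
contact_force: [-0.4, 0.3, 0.2]
gripper_width: -0.1
t 3.23 q [ 0.15   1.195  1.408  0.023 -1.698  1.533] p [961.2 -19.4 337.1] F [-0.4  0.3  0.2] w -0.1
R cols x,y,z: [[0.99, 0.108, 0.086], [0.107, -0.994, 0.019], [0.088, -0.01, -0.996]]
lean 5.08 lean az -6.4 chute az 6.0
axis in chute frame [ 0.087 -0.019 -0.996] toolx [0.996 0.005 0.086] tooly [ 0.003 -1.     0.019]
tip in chute frame [412.1 110.7 164.8]
```

```bash
cat > kin.py <<'E'
import numpy as np
from scipy.optimize import least_squares
q=np.array([[.386,.007,-1.194],[.282,-.146,-1.145],[.452,.111,-1.232],[.874,.883,-1.582],[1.148,1.408,-1.787],[1.195,1.408,-1.698]])
p=np.array([[203.5,590.7,403.6],[425.2,370.3,403.7],[646,151,403.5],[866.7,-68.1,403.1],[940.6,-45.1,378.2],[961.2,-19.4,337.1]])
def fk(k,q):
    r0,L2,a,L3,b,d,z0=k
    q=np.atleast_2d(q);l=q[:,0]-q[:,1]-q[:,2]-np.pi/2
    return np.c_[r0+L2*np.sin(q[:,0]+a)+L3*np.sin(q[:,0]-q[:,1]+b)+d*np.sin(l), z0+L2*np.cos(q[:,0]+a)+L3*np.cos(q[:,0]-q[:,1]+b)-d*np.cos(l)]
obs=np.c_[np.sqrt((p[:,:2]**2).sum(1)-160**2),p[:,2]]
pri=np.array([0,450,0,450,np.pi/2,100,300])
f=lambda k:np.r_[(fk(k,q)-obs).ravel(),(k-pri)/np.array([100,100,.3,100,.5,50,100])*.3]
s=least_squares(f,pri)
k=s.x
if __name__=="__main__":
    print(np.round(k,3));print(np.round(fk(k,q)-obs,1).tolist())
    # feasible joint sets with lean 42deg: range of (r,z)
    for lean in(0,.2,.45,.73):
        for r in (350,400,450,500):
            out=[]
            for z in (150,200,250,300,400,500,600):
                best=least_squares(lambda x:(fk(k,[x[0],x[1],x[0]-x[1]-np.pi/2-lean])-[r,z]).ravel(),[.3,-.4]).x
                out.append((z,np.round([*best,best[0]-best[1]-np.pi/2-lean],2).tolist()))
            print(lean,r,out)
E
python3 kin.py
```

```text
[ 2.23080e+01  5.52520e+02 -1.00000e-02  4.11863e+02  1.59500e+00
 -9.95240e+01 -4.81270e+01]
[[0.1, -0.0], [0.5, -0.2], [-0.5, 0.1], [-0.3, 0.6], [0.8, 0.8], [-0.6, -1.2]]
0 350 [(150, [0.45, -0.87, -0.25]), (200, [0.31, -0.83, -0.43]), (250, [0.2, -0.77, -0.6]), (300, [0.1, -0.7, -0.77]), (400, [-0.05, -0.54, -1.08]), (500, [-0.12, -0.34, -1.35]), (600, [-0.14, -0.11, -1.6])]
0 400 [(150, [0.49, -0.75, -0.33]), (200, [0.37, -0.72, -0.49]), (250, [0.26, -0.66, -0.64]), (300, [0.18, -0.6, -0.79]), (400, [0.05, -0.45, -1.08]), (500, [-0.03, -0.26, -1.34]), (600, [-0.05, -0.03, -1.59])]
0 450 [(150, [0.53, -0.64, -0.41]), (200, [0.42, -0.6, -0.55]), (250, [0.33, -0.55, -0.68]), (300, [0.25, -0.5, -0.82]), (400, [0.13, -0.35, -1.09]), (500, [0.06, -0.17, -1.34]), (600, [0.04, 0.05, -1.59])]
0 500 [(150, [0.57, -0.51, -0.49]), (200, [0.48, -0.48, -0.61]), (250, [0.4, -0.44, -0.73]), (300, [0.33, -0.38, -0.86]), (400, [0.22, -0.24, -1.11]), (500, [0.15, -0.07, -1.35]), (600, [0.13, 0.15, -1.6])]
0.2 350 [(150, [0.46, -0.82, -0.49]), (200, [0.33, -0.78, -0.66]), (250, [0.22, -0.73, -0.82])
[... 1720 characters left out ...]
0.37, -1.88]), (500, [-0.01, -0.18, -2.13]), (600, [-0.02, 0.06, -2.38])]
0.73 400 [(150, [0.49, -0.58, -1.23]), (200, [0.4, -0.54, -1.36]), (250, [0.31, -0.49, -1.5]), (300, [0.24, -0.43, -1.63]), (400, [0.14, -0.27, -1.89]), (500, [0.08, -0.08, -2.14]), (600, [0.07, 0.15, -2.38])]
0.73 450 [(150, [0.54, -0.46, -1.3]), (200, [0.46, -0.42, -1.42]), (250, [0.38, -0.37, -1.54]), (300, [0.32, -0.32, -1.67]), (400, [0.22, -0.17, -1.91]), (500, [0.17, 0.02, -2.15]), (600, [0.16, 0.25, -2.39])]
0.73 500 [(150, [0.6, -0.33, -1.37]), (200, [0.52, -0.3, -1.48]), (250, [0.45, -0.25, -1.59]), (300, [0.4, -0.2, -1.71]), (400, [0.31, -0.05, -1.94]), (500, [0.26, 0.13, -2.18]), (600, [0.25, 0.37, -2.42])]
```

```bash
sed -i 's|l=q\[:,0\]-q\[:,1\]-q\[:,2\]-np.pi/2|l=np.pi/2-q[:,0]+q[:,1]+q[:,2]|' kin.py
sed -i '/# feasible/,$d' kin.py
cat >> kin.py <<'E'
    for q2,q3 in [(1.2,1.41),(.6,1.41),(.3,1.41),(0,1.41),(-.3,1.41),(-.6,1.41),(.3,1.0),(0,1.),(-.42,1.),(-.7,1.),(-.4,.6),(-.82,.6),(-1.2,.6),(-1.,.4),(-1.2,.22)]:
        for lean in (0,.73):
            q5=lean-np.pi/2+q2-q3
            print(q2,q3,"lean",lean,"q5",round(q5,2),np.round(fk(k,[q2,q3,q5])[0]))
E
python3 kin.py
```

```text
[ 1.29880e+01  5.55505e+02 -4.00000e-03  4.16669e+02  1.59000e+00
  1.15080e+02  1.64985e+02]
[[0.1, -0.1], [0.4, -0.0], [-0.4, -0.0], [-0.4, 0.4], [0.5, 0.7], [-0.2, -1.0]]
1.2 1.41 lean 0 q5 -1.78 [939. 332.]
1.2 1.41 lean 0.73 q5 -1.05 [1016.  361.]
0.6 1.41 lean 0 q5 -2.38 [618. 806.]
0.6 1.41 lean 0.73 q5 -1.65 [695. 835.]
0.3 1.41 lean 0 q5 -2.68 [368. 951.]
0.3 1.41 lean 0.73 q5 -1.95 [445. 980.]
0 1.41 lean 0 q5 -2.98 [  86. 1015.]
0 1.41 lean 0.73 q5 -2.25 [ 163. 1045.]
-0.3 1.41 lean 0 q5 -3.28 [-203.  994.]
-0.3 1.41 lean 0.73 q5 -2.55 [-126. 1023.]
-0.6 1.41 lean 0 q5 -3.58 [-472.  888.]
-0.6 1.41 lean 0.73 q5 -2.85 [-395.  917.]
0.3 1.0 lean 0 q5 -2.27 [499. 843.]
0.3 1.0 lean 0.73 q5 -1.54 [576. 873.]
0 1.0 lean 0 q5 -2.57 [243. 952.]
0 1.0 lean 0.73 q5 -1.84 [320. 981.]
-0.42 1.0 lean 0 q5 -2.99 [-145.  967.]
-0.42 1.0 lean 0.73 q5 -2.26 [-68. 996.]
-0.7 1.0 lean 0 q5 -3.27 [-392.  888.]
-0.7 1.0 lean 0.73 q5 -2.54 [-315.  917.]
-0.4 0.6 lean 0 q5 -2.57 [ 27. 907.]
-0.4 0.6 lean 0.73 q5 -1.84 [104. 936.]
-0.82 0.6 lean 0 q5 -2.99 [-324.  838.]
-0.82 0.6 lean 0.73 q5 -2.26 [-247.  867.]
-1.2 0.6 lean 0 q5 -3.37 [-592.  657.]
-1.2 0.6 lean 0.73 q5 -2.64 [-515.  686.]
-1.0 0.4 lean 0 q5 -2.97 [-377.  758.]
-1.0 0.4 lean 0.73 q5 -2.24 [-300.  787.]
-1.2 0.22 lean 0 q5 -2.99 [-435.  660.]
-1.2 0.22 lean 0.73 q5 -2.26 [-358.  689.]
```

Lean forms where the position error points. Its sideways part should cancel if I shift a bit in +y and push radially with a little upward.

```bash
python3 -m jog '[[[50,-30,-15,0],[100,-60,-30,0],[160,-90,-45,0],[220,-110,-60,0],[280,-130,-75,0]]]'
python3 st.py
```

```text
clock: 3.85
position: [959.4, 80.0, 350.3]
ee_rot: [0.996, 0.054, 0.065, 0.008]
contact_force: [0.4, -0.6, 0.3]
gripper_width: -0.0
t 3.85 q [ 0.255  1.184  1.408  0.042 -1.669  1.431] p [959.4  80.  350.3] F [ 0.4 -0.6  0.3] w -0.0
R cols x,y,z: [[0.986, 0.109, 0.129], [0.107, -0.994, 0.023], [0.131, -0.009, -0.991]]
lean 7.55 lean az -3.7 chute az 6.0
axis in chute frame [ 0.129 -0.022 -0.991] toolx [0.992 0.006 0.129] tooly [ 0.003 -1.     0.023]
tip in chute frame [428.1 209.2 178.8]
```

```bash
python3 -m jog '[[[60,-5,-20,0],[300,-10,-100,0],[600,-20,-200,0],[900,-30,-300,0],[1200,-40,-400,0]]]'
python3 st.py
```

```text
clock: 4.47
position: [951.5, 96.1, 384.9]
ee_rot: [0.995, 0.054, 0.087, 0.008]
contact_force: [-0.5, -0.2, -0.1]
gripper_width: -0.2
t 4.47 q [ 0.275  1.149  1.407  0.054 -1.662  1.413] p [951.5  96.1 384.9] F [-0.5 -0.2 -0.1] w -0.2
R cols x,y,z: [[0.979, 0.108, 0.172], [0.106, -0.994, 0.025], [0.174, -0.007, -0.985]]
lean 10.01 lean az -2.2 chute az 6.0
axis in chute frame [ 0.172 -0.025 -0.985] toolx [0.985 0.006 0.172] tooly [ 0.002 -1.     0.025]
tip in chute frame [429.3 225.6 214.6]
```

About 2.5° per call, steady. I'll keep going, biased slightly to +y to cancel the side lean.

```bash
python3 -m jog '[[[60,-20,-10,0],[120,-40,-20,0],[180,-60,-30,0],[240,-80,-40,0],[300,-100,-50,0]]]'
python3 st.py
```

```text
clock: 5.1
position: [949.8, 153.2, 384.7]
ee_rot: [0.993, 0.054, 0.108, 0.007]
contact_force: [0.6, 0.0, 0.1]
gripper_width: 0.1
t 5.1 q [ 0.336  1.154  1.407  0.074 -1.619  1.355] p [949.8 153.2 384.7] F [0.6 0.  0.1] w 0.1
R cols x,y,z: [[0.971, 0.109, 0.214], [0.106, -0.994, 0.026], [0.215, -0.003, -0.977]]
lean 12.43 lean az -0.7 chute az 6.0
axis in chute frame [ 0.214 -0.025 -0.977] toolx [0.977 0.007 0.214] tooly [ 0.002 -1.     0.026]
tip in chute frame [440.7 282.5 215.8]
```

```bash
python3 -m jog '[[[60,-20,0,0],[120,-40,0,0],[180,-60,0,0],[240,-80,0,0],[300,-100,0,0]]]'
python3 st.py
```

```text
clock: 5.72
position: [953.9, 201.0, 364.7]
ee_rot: [0.99, 0.054, 0.129, 0.005]
contact_force: [0.7, 0.4, 0.5]
gripper_width: 0.1
t 5.72 q [ 0.384  1.18   1.407  0.093 -1.555  1.306] p [953.9 201.  364.7] F [0.7 0.4 0.5] w 0.1
R cols x,y,z: [[0.961, 0.108, 0.256], [0.106, -0.994, 0.024], [0.257, 0.004, -0.966]]
lean 14.88 lean az 0.8 chute az 6.0
axis in chute frame [ 0.256 -0.023 -0.966] toolx [0.967 0.008 0.256] tooly [ 0.002 -1.     0.024]
tip in chute frame [457.1 330.  197.5]
```

```bash
python3 -m jog '[[[60,-10,0,0],[120,-20,0,0],[180,-30,0,0],[240,-40,0,0],[300,-50,0,0]]]'
python3 st.py
```

```text
clock: 6.35
position: [960.2, 215.0, 355.0]
ee_rot: [0.987, 0.054, 0.151, 0.003]
contact_force: [-0.5, -0.4, 0.1]
gripper_width: 0.3
t 6.35 q [ 0.396  1.194  1.407  0.106 -1.499  1.292] p [960.2 215.  355. ] F [-0.5 -0.4  0.1] w 0.3
R cols x,y,z: [[0.949, 0.108, 0.298], [0.106, -0.994, 0.022], [0.298, 0.011, -0.954]]
lean 17.36 lean az 2.1 chute az 6.0
axis in chute frame [ 0.298 -0.02  -0.954] toolx [0.955 0.009 0.298] tooly [ 0.002 -1.     0.022]
tip in chute frame [472.  343.7 189.9]
```

```bash
python3 -m jog '[[[60,-10,0,0],[120,-20,0,0],[180,-30,0,0],[240,-40,0,0],[300,-50,0,0]]]'
python3 st.py
```

```text
clock: 6.98
position: [964.1, 227.0, 352.9]
ee_rot: [0.984, 0.054, 0.172, 0.0]
contact_force: [-0.8, -0.5, 0.1]
gripper_width: 0.1
t 6.97 q [ 0.407  1.201  1.407  0.119 -1.451  1.279] p [964.1 227.  352.9] F [-0.8 -0.5  0.1] w 0.1
R cols x,y,z: [[0.935, 0.107, 0.339], [0.107, -0.994, 0.019], [0.339, 0.018, -0.941]]
lean 19.84 lean az 3.1 chute az 6.0
axis in chute frame [ 0.339 -0.017 -0.941] toolx [0.941 0.009 0.339] tooly [ 0.003 -1.     0.019]
tip in chute frame [484.3 355.8 190.2]
```

```bash
python3 -m jog '[[[60,-10,0,0],[120,-20,0,0],[180,-30,0,0],[240,-40,0,0],[300,-50,0,0]]]'
python3 st.py
```

```text
clock: 7.6
position: [966.1, 237.1, 357.5]
ee_rot: [0.98, 0.055, 0.193, -0.002]
contact_force: [-1.4, -0.1, -0.7]
gripper_width: -0.1
t 7.6 q [ 0.417  1.2    1.407  0.132 -1.411  1.268] p [966.1 237.1 357.5] F [-1.4 -0.1 -0.7] w -0.1
R cols x,y,z: [[0.919, 0.106, 0.379], [0.108, -0.994, 0.016], [0.379, 0.026, -0.925]]
lean 22.31 lean az 3.9 chute az 6.0
axis in chute frame [ 0.379 -0.014 -0.925] toolx [0.925 0.01  0.379] tooly [ 0.004 -1.     0.016]
tip in chute frame [494.3 366.3 197.4]
```

```bash
for i in 1; do python3 -m jog '[[[60,-10,10,0],[120,-20,20,0],[180,-30,30,0],[240,-40,40,0],[300,-50,50,0]]]'; done; python3 st.py
```

```text
clock: 8.22
position: [974.9, 246.1, 341.9]
ee_rot: [0.975, 0.055, 0.214, -0.005]
contact_force: [-0.1, 0.4, 0.1]
gripper_width: -0.2
t 8.22 q [ 0.423  1.221  1.407  0.145 -1.349  1.258] p [974.9 246.1 341.9] F [-0.1  0.4  0.1] w -0.2
R cols x,y,z: [[0.902, 0.105, 0.419], [0.109, -0.994, 0.013], [0.418, 0.034, -0.908]]
lean 24.77 lean az 4.6 chute az 6.0
axis in chute frame [ 0.419 -0.01  -0.908] toolx [0.908 0.01  0.419] tooly [ 0.005 -1.     0.013]
tip in chute frame [510.8 374.9 184.9]
```

```bash
python3 -m jog '[[[60,-10,10,0],[120,-20,20,0],[180,-30,30,0],[240,-40,40,0],[300,-50,50,0]]]'; python3 st.py
```

```text
clock: 8.85
position: [981.0, 253.6, 335.1]
ee_rot: [0.97, 0.055, 0.235, -0.008]
contact_force: [0.8, 0.4, 0.4]
gripper_width: -0.4
t 8.85 q [ 0.428  1.233  1.407  0.158 -1.296  1.248] p [981.  253.6 335.1] F [0.8 0.4 0.4] w -0.4
R cols x,y,z: [[0.883, 0.103, 0.457], [0.111, -0.994, 0.01], [0.456, 0.042, -0.889]]
lean 27.23 lean az 5.2 chute az 6.0
axis in chute frame [ 0.458 -0.006 -0.889] toolx [0.889 0.011 0.457] tooly [ 0.007 -1.     0.01 ]
tip in chute frame [524.3 382.5 181.3]
```

```bash
python3 -m jog '[[[60,-10,10,0],[120,-20,20,0],[180,-30,30,0],[240,-40,40,0],[300,-50,50,0]]]'; python3 st.py
```

```text
clock: 9.48
position: [984.8, 260.2, 335.9]
ee_rot: [0.965, 0.055, 0.256, -0.011]
contact_force: [-0.2, 0.2, -0.0]
gripper_width: -0.4
t 9.47 q [ 0.433  1.237  1.407  0.171 -1.251  1.239] p [984.8 260.2 335.9] F [-0.2  0.2 -0. ] w -0.4
R cols x,y,z: [[0.863, 0.101, 0.495], [0.112, -0.994, 0.007], [0.492, 0.05, -0.869]]
lean 29.67 lean az 5.8 chute az 6.0
axis in chute frame [ 0.495 -0.001 -0.869] toolx [0.869 0.011 0.495] tooly [ 0.009 -1.     0.007]
tip in chute frame [535.3 389.3 185.6]
```

```bash
python3 -m jog '[[[60,-10,10,0],[120,-20,20,0],[180,-30,30,0],[240,-40,40,0],[300,-50,50,0]]]'; python3 st.py
```

```text
clock: 10.1
position: [986.7, 265.8, 343.0]
ee_rot: [0.959, 0.056, 0.276, -0.014]
contact_force: [0.3, 0.5, 0.6]
gripper_width: -0.3
t 10.1 q [ 0.439  1.234  1.407  0.184 -1.213  1.23 ] p [986.7 265.8 343. ] F [0.3 0.5 0.6] w -0.3
R cols x,y,z: [[0.842, 0.099, 0.531], [0.114, -0.993, 0.003], [0.528, 0.058, -0.847]]
lean 32.08 lean az 6.3 chute az 6.0
axis in chute frame [ 0.531  0.003 -0.847] toolx [0.847 0.011 0.531] tooly [ 0.011 -1.     0.003]
tip in chute frame [544.1 395.5 196.4]
```

```bash
python3 -m jog '[[[60,10,20,0],[120,20,40,0],[180,30,60,0],[240,40,80,0],[300,50,100,0]]]'; python3 st.py
```

```text
clock: 10.72
position: [1006.7, 219.3, 332.6]
ee_rot: [0.954, 0.055, 0.296, -0.016]
contact_force: [0.8, -0.4, -0.2]
gripper_width: -0.2
t 10.72 q [ 0.387  1.246  1.407  0.168 -1.153  1.278] p [1006.7  219.3  332.6] F [ 0.8 -0.4 -0.2] w -0.2
R cols x,y,z: [[0.819, 0.096, 0.566], [0.115, -0.993, 0.002], [0.562, 0.064, -0.824]]
lean 34.46 lean az 6.5 chute az 6.0
axis in chute frame [ 0.566  0.005 -0.824] toolx [0.824 0.011 0.566] tooly [ 0.012 -1.     0.002]
tip in chute frame [565.1 347.5 189.9]
```

```bash
python3 -m jog '[[[60,20,20,0],[120,40,40,0],[180,60,60,0],[240,80,80,0],[300,100,100,0]]]'; python3 st.py
```

```text
clock: 11.35
position: [1024.3, 154.4, 330.0]
ee_rot: [0.947, 0.055, 0.315, -0.017]
contact_force: [-0.2, 0.1, -0.0]
gripper_width: -0.1
t 11.35 q [ 0.318  1.247  1.407  0.138 -1.103  1.347] p [1024.3  154.4  330. ] F [-0.2  0.1 -0. ] w -0.1
R cols x,y,z: [[0.795, 0.094, 0.599], [0.115, -0.993, 0.003], [0.595, 0.067, -0.801]]
lean 36.8 lean az 6.4 chute az 6.0
axis in chute frame [ 0.599  0.004 -0.801] toolx [0.801 0.011 0.599] tooly [ 0.011 -1.     0.003]
tip in chute frame [581.6 281.1 191.5]
```

```bash
python3 -m jog '[[[60,20,20,0],[120,40,40,0],[180,60,60,0],[240,80,80,0],[300,100,100,0]]]'; python3 st.py
```

```text
clock: 11.98
position: [1034.6, 100.0, 333.3]
ee_rot: [0.941, 0.054, 0.334, -0.016]
contact_force: [0.3, 0.4, -0.4]
gripper_width: 0.1
t 11.97 q [ 0.262  1.242  1.407  0.112 -1.062  1.404] p [1034.6  100.   333.3] F [ 0.3  0.4 -0.4] w 0.1
R cols x,y,z: [[0.771, 0.091, 0.631], [0.113, -0.994, 0.006], [0.627, 0.067, -0.776]]
lean 39.1 lean az 6.1 chute az 6.0
axis in chute frame [ 0.631  0.001 -0.776] toolx [0.776 0.011 0.631] tooly [ 0.009 -1.     0.006]
tip in chute frame [591.7 225.4 199.1]
```

```bash
python3 -m jog '[[[60,20,20,0],[120,40,40,0],[180,60,60,0],[240,80,80,0],[300,100,100,0]]]'; python3 st.py
```

```text
clock: 12.6
position: [1039.8, 54.4, 342.0]
ee_rot: [0.934, 0.053, 0.353, -0.015]
contact_force: [0.4, -0.1, -0.2]
gripper_width: 0.2
t 12.6 q [ 0.215  1.233  1.407  0.09  -1.028  1.452] p [1039.8   54.4  342. ] F [ 0.4 -0.1 -0.2] w 0.2
R cols x,y,z: [[0.745, 0.089, 0.661], [0.109, -0.994, 0.01], [0.658, 0.065, -0.75]]
lean 41.37 lean az 5.6 chute az 6.0
axis in chute frame [ 0.661 -0.004 -0.75 ] toolx [0.75  0.011 0.661] tooly [ 0.006 -1.     0.01 ]
tip in chute frame [597.3 178.5 212.2]
```

```bash
cat > reach.py <<'E'
from kin import *
O=np.array([578,-174.]);a=.104;e=np.array([np.cos(a),np.sin(a)])
l=np.radians(41.4)
for tx,tz in [(-200,100),(-190,15),(-170,15),(-150,15),(-140,15),(-100,15),(0,15),(25,15)]:
    P=O+e*(tx-173*np.sin(l));z=tz+173*np.cos(l);r=np.sqrt(P@P-160**2)
    s=least_squares(lambda x:(fk(k,[x[0],x[1],l-np.pi/2+x[0]-x[1]])-[r,z]).ravel(),[.5,-.5],bounds=([-1.21,-1.07],[2.06,1.41]))
    x=s.x;print(tx,tz,"P",np.round(P),"r",round(r),"z",round(z),"q2,3,5",np.round([*x,l-np.pi/2+x[0]-x[1]],2),"res",round(s.cost,2))
E
python3 reach.py
```

```text
-200 100 P [ 265. -207.] r 296 z 230 q2,3,5 [ 0.14 -1.07  0.36] res 56.0
-190 15 P [ 275. -206.] r 304 z 145 q2,3,5 [ 0.47 -1.07  0.7 ] res 871.29
-170 15 P [ 295. -204.] r 321 z 145 q2,3,5 [ 0.49 -1.07  0.72] res 328.64
-150 15 P [ 315. -201.] r 338 z 145 q2,3,5 [ 0.51 -1.07  0.74] res 41.45
-140 15 P [ 325. -200.] r 347 z 145 q2,3,5 [ 0.52 -1.07  0.74] res 0.24
-100 15 P [ 365. -196.] r 382 z 145 q2,3,5 [ 0.52 -0.99  0.66] res 0.0
0 15 P [ 464. -186.] r 474 z 145 q2,3,5 [ 0.56 -0.77  0.48] res 0.0
25 15 P [ 489. -183.] r 497 z 145 q2,3,5 [ 0.57 -0.71  0.44] res 0.0
```

The leaned pose at the chute would need q5 > -0.16 with j4≈0, so the wrist has to be flipped to j4≈-π. I'll build a 3D kinematic model to plan a route that swings j4 round smoothly.

```bash
cat > k3.py <<'E'
import numpy as np
from scipy.optimize import least_squares
from scipy.spatial.transform import Rotation as Ro
Q=np.array([[1.498,.386,.007,0,-1.194,-.259],[1.004,.282,-.146,0,-1.145,.674],[.473,.452,.111,.001,-1.232,1.205],[.107,.874,.883,.002,-1.582,1.572],[.124,1.148,1.408,.013,-1.787,1.558],
[.255,1.184,1.408,.042,-1.669,1.431],[.384,1.18,1.407,.093,-1.555,1.306],[.407,1.201,1.407,.119,-1.451,1.279],[.428,1.233,1.407,.158,-1.296,1.248],[.439,1.234,1.407,.184,-1.213,1.23],[.318,1.247,1.407,.138,-1.103,1.347],[.215,1.233,1.407,.09,-1.028,1.452]])
P=np.array([[203.5,590.7,403.6],[425.2,370.3,403.7],[646,151,403.5],[866.7,-68.1,403.1],[940.6,-45.1,378.2],[959.4,80,350.3],[953.9,201,364.7],[964.1,227,352.9],[981,253.6,335.1],[986.7,265.8,343],[1024.3,154.4,330],[1039.8,54.4,342]])
E=np.array([[.986,-.165,0,.001],[.999,.054,-.001,.001],[.999,.054,-.001,.001],[.999,.054,-.001,.001],[.998,.054,.022,.005],[.996,.054,.065,.008],[.99,.054,.129,.005],[.984,.054,.172,0],[.97,.055,.235,-.008],[.959,.056,.276,-.014],[.947,.055,.315,-.017],[.934,.053,.353,-.015]])
Rx=lambda t:Ro.from_euler('x',t);Ry=lambda t:Ro.from_euler('y',t);Rz=lambda t:Ro.from_euler('z',t)
def fk(k,q,s4=1,s6=1):
    r0,L2,a,L3,c,d,z0,y1,y2,e,g,x5=k
    B=Rz(q[0]);p=B.apply([r0+L2*np.sin(q[1]+a),y1,z0+L2*np.cos(q[1]+a)])
    A=B*Ry(q[1]-q[2])           # forearm frame: x along forearm, pitch down
    p=p+A.apply([L3,0,c])
    A=A*Rx(s4*q[3]);A5=A*Ry(-q[4])  # q5<0 bends down
    p=p+A5.apply([d,y2,x5])
    T=A5*Rx(s6*q[5]+g)  # tool axis along x
    # tool frame: z = A5 x ; 
    F=T*Ro.from_matrix(np.array([[0,0,1],[1,0,0],[0,1,0.]]))
    return p,F
def res(k,s4,s6):
    o=[]
    for q,p,e in zip(Q,P,E):
        pp,F=fk(k,q,s4,s6);o+=list(pp-p)+list(200*(Ro.from_quat(e).inv()*F).as_rotvec())
    pri=np.array([0,550,0,417,0,115,165,-160,0,0,k[10],0])
    return np.r_[o,(k-pri)/np.array([50,50,.1,50,50,50,100,100,100,1,1,50])*.1]
best=None
for s4 in(1,-1):
    for s6 in(1,-1):
        for g in(0,1.57,3.14,-1.57):
            s=least_squares(res,[0,550,0,417,0,115,165,-160,0,0,g,0],args=(s4,s6))
            if best is None or s.cost<best[0]: best=(s.cost,s.x,s4,s6)
cost,k,s4,s6=best
FK=lambda q:fk(k,q,s4,s6)
LO=np.array([-3.14,-1.21,-1.07,-3.16,-2.99,-3.1]);HI=np.array([3.14,2.06,1.41,2.05,-.16,3.1])
if __name__=="__main__":
    print(cost,s4,s6,np.round(k,3));r=res(k,s4,s6)[:72].reshape(-1,6);print(np.round(np.abs(r).max(0),2))
E
python3 k3.py
```

```text
0.7903752695034787 -1 -1 [ 4.05100e+00  5.64131e+02 -4.00000e-03  4.18586e+02  7.90000e-01
  1.24077e+02  1.58318e+02 -3.09600e+00 -1.56752e+02  0.00000e+00
 -3.14200e+00  8.83000e-01]
[0.21 0.39 0.38 0.2  0.27 0.22]
```

```bash
cat > ikt.py <<'E'
from k3 import *
a=.104;O=np.array([578,-174,0.]);C=Rz(a)
def target(tip,lean,spin=0):
    # tool z in chute: (sin l,0,-cos l); tool y=-chute y ; spin 180 option
    z=np.array([np.sin(lean),0,-np.cos(lean)]);y=np.array([0,-1.,0])
    M=np.c_[np.cross(y,z),y,z]
    return O+C.apply(np.array(tip)-173*z),C*Ro.from_matrix(M)*Rz(spin)
def solve(p,R,q0,w=300):
    f=lambda q:np.r_[FK(q)[0]-p,w*(R.inv()*FK(q)[1]).as_rotvec()]
    return least_squares(f,np.clip(q0,LO+1e-3,HI-1e-3),bounds=(LO,HI))
if __name__=="__main__":
  rng=np.random.default_rng(0)
  for lean in (35,41.4):
   for tip in ([25,0,15],[-140,0,15],[-165,0,15],[-165,0,60]):
    for spin in(0,np.pi):
     sols=[]
     for _ in range(40):
        s=solve(*target(tip,np.radians(lean),spin),rng.uniform(LO,HI))
        if s.cost<.05 and not any(np.abs(s.x-t).max()<.02 for t in sols): sols.append(s.x)
     for q in sols: print(lean,tip,round(spin,1),np.round(q,2))
E
python3 ikt.py
```

```text
35 [25, 0, 15] 0 [-0.2   0.51 -0.34 -0.91 -0.22  2.71]
35 [25, 0, 15] 3.1 [-0.2   0.51 -0.34 -0.91 -0.22 -0.43]
35 [-140, 0, 15] 0 [-0.5   0.37 -0.57 -1.27 -0.35 -2.95]
35 [-140, 0, 15] 3.1 [-0.5   0.37 -0.57 -1.27 -0.35  0.19]
35 [-165, 0, 15] 0 [-0.56  0.36 -0.6  -1.29 -0.38 -2.87]
35 [-165, 0, 15] 3.1 [-0.56  0.36 -0.6  -1.29 -0.38  0.27]
35 [-165, 0, 60] 0 [-0.45  0.24 -0.61 -1.05 -0.36  3.06]
35 [-165, 0, 60] 3.1 [-0.45  0.24 -0.61 -1.05 -0.36 -0.08]
41.4 [25, 0, 15] 0 [-0.36  0.52 -0.32 -1.35 -0.31 -3.01]
41.4 [25, 0, 15] 3.1 [-0.36  0.52 -0.32 -1.35 -0.31  0.13]
41.4 [-140, 0, 15] 0 [-0.69  0.41 -0.59 -1.56 -0.49 -2.51]
41.4 [-140, 0, 15] 3.1 [-0.69  0.41 -0.59 -1.56 -0.49  0.63]
41.4 [-165, 0, 15] 0 [-0.75  0.4  -0.63 -1.55 -0.52 -2.45]
41.4 [-165, 0, 15] 3.1 [-0.75  0.4  -0.63 -1.55 -0.52  0.69]
41.4 [-165, 0, 60] 0 [-0.64  0.27 -0.61 -1.35 -0.48 -2.79]
41.4 [-165, 0, 60] 3.1 [-0.64  0.27 -0.61 -1.35 -0.48  0.35]
```

A single IK branch exists (j4≈-1.4), reachable continuously if I also turn the tool 180° about its z axis to keep j6 in range. I'll simulate that return path.

```bash
cat > sim.py <<'E'
from ikt import *
from bench import arm
s=arm.read_state();q=np.array(s["joints"]);p=np.array(s["position"]);R=Ro.from_quat(s["ee_rot"])
print("model err",np.round(FK(q)[0]-p,1),np.round((R.inv()*FK(q)[1]).as_rotvec(),4))
T0=C.inv().apply(p+R.apply([0,0,173])-O)
def seg(q,T0,T1,s0,s1,n):
    for i in range(1,n+1):
        f=i/n;Rt=R*Rz(np.radians(s0+(s1-s0)*f));tip=O+C.apply(T0+(T1-T0)*f)
        r=solve(tip-Rt.apply([0,0,173]),Rt,q);
        v=np.abs(r.x-q).max()/.125;q=r.x
        print(i,np.round(T0+(T1-T0)*f),np.round(q,2),"vmax",round(v,2),"cost",round(r.cost,3))
    return q
W=[(T0,0)]+[(np.array(w[:3],float),w[3]) for w in WP] if 'WP' in globals() else None
E
python3 - <<'E'
import sys;sys.argv=['']
exec(open('sim.py').read())
q=seg(q,T0,np.array([-170,0,190.]),0,180,17)
q=seg(q,np.array([-170,0,190.]),np.array([-170,0,17.]),180,180,6)
q=seg(q,np.array([-170,0,17.]),np.array([27,0,17.]),180,180,6)
E
```

```text
model err [-0.2 -0.   0.3] [-0.  0. -0.]
1 [552. 168. 211.] [ 0.21  1.02  0.91  0.11 -0.75  1.24] vmax 3.94 cost 0.0
2 [507. 158. 210.] [ 0.2   0.9   0.66  0.12 -0.62  1.04] vmax 2.02 cost 0.0
3 [462. 147. 208.] [ 0.19  0.81  0.46  0.13 -0.51  0.85] vmax 1.58 cost 0.0
4 [417. 137. 207.] [ 0.19  0.72  0.3   0.14 -0.43  0.65] vmax 1.54 cost 0.0
5 [372. 126. 206.] [ 0.18  0.65  0.15  0.15 -0.35  0.46] vmax 1.53 cost 0.0
6 [327. 116. 204.] [ 0.16  0.58  0.01  0.16 -0.28  0.28] vmax 1.5 cost 0.0
7 [281. 105. 203.] [ 0.15  0.52 -0.11  0.16 -0.22  0.09] vmax 1.45 cost 0.0
8 [236.  95. 202.] [ 0.14  0.45 -0.22  0.15 -0.18 -0.07] vmax 1.35 cost 0.0
9 [191.  84. 200.] [ 0.12  0.39 -0.3   0.08 -0.16 -0.17] vmax 0.78 cost 1.234
10 [146.  74. 199.] [ 0.1   0.33 -0.36 -0.03 -0.16 -0.24] vmax 0.83 cost 3.821
11 [101.  63. 198.] [ 0.08  0.27 -0.42 -0.12 -0.16 -0.31] vmax 0.76 cost 2.631
12 [ 56.  53. 197.] [ 0.05  0.21 -0.48 -0.2  -0.16 -0.39] vmax 0.66 cost 0.013
13 [ 11.  42. 195.] [ 0.    0.16 -0.51 -0.33 -0.19 -0.42] vmax 1.01 cost 0.0
14 [-35.  32. 194.] [-0.06  0.1  -0.54 -0.45 -0.24 -0.44] vm
[... 480 characters left out ...]
 cost 0.0
4 [-170.    0.   75.] [-0.62  0.22 -0.62 -1.28 -0.47  0.27] vmax 1.7 cost 0.0
5 [-170.    0.   46.] [-0.69  0.31 -0.62 -1.42 -0.49  0.48] vmax 1.73 cost 0.0
6 [-170.    0.   17.] [-0.76  0.4  -0.64 -1.55 -0.52  0.7 ] vmax 1.74 cost 0.0
1 [-137.    0.   17.] [-0.68  0.41 -0.59 -1.55 -0.48  0.63] vmax 0.61 cost 0.0
2 [-104.    0.   17.] [-0.61  0.43 -0.54 -1.54 -0.44  0.55] vmax 0.64 cost 0.0
3 [-72.   0.  17.] [-0.54  0.44 -0.49 -1.51 -0.4   0.46] vmax 0.73 cost 0.0
4 [-39.   0.  17.] [-0.47  0.46 -0.43 -1.47 -0.37  0.36] vmax 0.81 cost 0.0
5 [-6.  0. 17.] [-0.41  0.49 -0.37 -1.41 -0.33  0.24] vmax 0.91 cost 0.0
6 [27.  0. 17.] [-0.35  0.51 -0.32 -1.34 -0.3   0.12] vmax 1.0 cost 0.0
```

Run:
```python
exec(open('sim.py').read())
A=np.array([330,-60,230.]);B=np.array([-170,-40,190.])
q=seg(q,T0,A,0,80,8)
q=seg(q,A,B,80,180,9)
```

```text
model err [-0.2 -0.   0.3] [-0.  0. -0.]
1 [564. 149. 214.] [ 0.19  1.06  1.03  0.08 -0.82  1.29] vmax 3.03 cost 0.0
2 [530. 119. 217.] [ 0.16  0.97  0.84  0.06 -0.73  1.15] vmax 1.5 cost 0.0
3 [497.  89. 219.] [ 0.12  0.89  0.7   0.03 -0.66  1.02] vmax 1.09 cost 0.0
4 [464.  59. 221.] [ 0.09  0.83  0.6  -0.01 -0.62  0.9 ] vmax 0.94 cost 0.0
5 [430.  29. 223.] [ 0.05  0.78  0.51 -0.06 -0.59  0.8 ] vmax 0.86 cost 0.0
6 [397.  -0. 226.] [ 0.01  0.73  0.45 -0.11 -0.57  0.7 ] vmax 0.79 cost 0.0
7 [363. -30. 228.] [-0.04  0.69  0.39 -0.17 -0.56  0.61] vmax 0.73 cost 0.0
8 [330. -60. 230.] [-0.09  0.65  0.35 -0.23 -0.57  0.52] vmax 0.69 cost 0.0
1 [274. -58. 226.] [-0.1   0.56  0.2  -0.27 -0.51  0.39] vmax 1.19 cost 0.0
2 [219. -56. 221.] [-0.12  0.49  0.07 -0.32 -0.46  0.26] vmax 1.04 cost 0.0
3 [163. -53. 217.] [-0.14  0.41 -0.05 -0.38 -0.43  0.14] vmax 0.93 cost 0.0
4 [108. -51. 212.] [-0.17  0.34 -0.15 -0.45 -0.42  0.04] vmax 0.84 cost 0.0
5 [ 52. -49. 208.] [-0.21  0.27 -0.24 -0.53 -0.41 -0.06] vmax 0.76 cost 0.0
6 [ -3. -47. 203.] [-0.26  0.2  -0.32 -0.6  -0.42 -0.14] vmax 0.68 cost 0.0
7 [-59. -44. 199.] [-0.32  0.13 -0.4  -0.67 -0.45 -0.22] vmax 0.62 cost 0.0
8 [-114.  -42.  194.] [-0.41  0.07 -0.47 -0.74 -0.49 -0.29] vmax 0.65 cost 0.0
9 [-170.  -40.  190.] [-0.51  0.01 -0.52 -0.8  -0.55 -0.36] vmax 0.82 cost 0.0
```

```bash
cat > mv.py <<'E'
import sys
exec(open('st.py').read())
if len(sys.argv)>1:
    T=C.T@(p+173*z-O);g=np.array([float(v) for v in sys.argv[1:4]])
    print("tool-axes shift to tip",g,":",np.round(R.T@(C@(g-T)),1))
E
python3 -m jog '[[[-24,30,-24,10],[-48,60,-47,20],[-72,89,-71,30],[-95,118,-95,40],[-119,148,-118,50]]]'; python3 mv.py -60 -45 200
```

```text
clock: 13.22
position: [888.2, -111.9, 354.5]
ee_rot: [0.869, -0.345, 0.314, -0.162]
contact_force: [0.2, -0.2, 0.6]
gripper_width: -0.1
t 13.22 q [ 0.049  0.772  0.512 -0.058 -0.589  0.801] p [ 888.2 -111.9  354.5] F [ 0.2 -0.2  0.6] w -0.1
R cols x,y,z: [[0.564, -0.703, 0.435], [-0.499, -0.709, -0.499], [0.659, 0.065, -0.75]]
lean 41.44 lean az 5.6 chute az 6.0
axis in chute frame [ 0.662 -0.004 -0.75 ] toolx [ 0.488 -0.757  0.435] tooly [-0.569 -0.653 -0.499]
tip in chute frame [429.5  28.9 224.8]
tool-axes shift to tip [-60. -45. 200.] : [-193.5  339.4 -305. ]
```

```bash
python3 mv.py 140 -60 212|tail -1
```

```text
tool-axes shift to tip [140. -60. 212.] : [ -79.4  229.3 -181.6]
```

```bash
python3 -m jog '[[[-16,46,-36,10],[-32,92,-73,20],[-48,138,-109,30],[-64,184,-146,40],[-80,230,-182,50]]]'; python3 mv.py -150 -40 192
```

```text
clock: 13.85
position: [606.5, -230.9, 342.1]
ee_rot: [-0.64, 0.682, -0.216, 0.281]
contact_force: [-0.9, -1.8, 0.1]
gripper_width: -0.1
t 13.85 q [-0.173  0.383 -0.083 -0.434 -0.435  0.442] p [ 606.5 -230.9  342.1] F [-0.9 -1.8  0.1] w -0.1
R cols x,y,z: [[-0.023, -0.994, -0.106], [-0.751, 0.087, -0.654], [0.66, 0.065, -0.749]]
lean 41.52 lean az 5.6 chute az 6.0
axis in chute frame [ 0.663 -0.004 -0.749] toolx [-0.126 -0.986 -0.106] tooly [-0.738  0.165 -0.654]
tip in chute frame [137.1 -60.3 212.6]
tool-axes shift to tip [-150.  -40.  192.] : [  18.5  228.8 -175. ]
```

```bash
python3 -m jog '[[[4,46,-35,10],[7,92,-70,20],[11,138,-105,30],[15,184,-140,40],[18,229,-175,50]]]'; python3 mv.py -172 -2 70
python3 - <<'E'
from h import *
from scipy.spatial.transform import Rotation as Ro
# spin needed so that tool y is horizontal (+chute y)
s=arm.read_state();R=Ro.from_quat(s["ee_rot"]).as_matrix();a=.104;yc=np.array([-np.sin(a),np.cos(a),0])
v=R.T@yc;print("spin needed deg",np.degrees(np.arctan2(-v[0],v[1])))
E
```

```text
clock: 14.48
position: [316.9, -239.7, 322.0]
ee_rot: [-0.29, 0.889, -0.077, 0.347]
contact_force: [-1.0, -0.4, 0.7]
gripper_width: -0.1
t 14.47 q [-0.473  0.026 -0.504 -0.78  -0.534  0.115] p [ 316.9 -239.7  322. ] F [-1.  -0.4  0.7] w -0.1
R cols x,y,z: [[-0.592, -0.569, -0.572], [-0.462, 0.82, -0.338], [0.661, 0.064, -0.748]]
lean 41.6 lean az 5.5 chute az 6.0
axis in chute frame [ 0.664 -0.005 -0.748] toolx [-0.647 -0.504 -0.572] tooly [-0.374  0.864 -0.338]
tip in chute frame [-151.7  -39.1  192.6]
tool-axes shift to tip [-172.   -2.   70.] : [64.5 81.1 78. ]
spin needed deg 30.27623695933033
```

```bash
python3 -m jog '[[[13,16,16,8],[26,33,31,16],[39,49,47,24],[52,65,62,30.3],[64.5,81,78,30.3]]]'; python3 mv.py -172 -2 20
python3 - <<'E'
from h import *
for n in("side","top"):
    im,d=arm.get_image(n); cv2.imwrite(f"pics/{n}1.png",im)
    c=im[180:340,180:420] if n=="side" else im[120:260,250:400]
    cv2.imwrite(f"pics/{n}1c.png",cv2.resize(c,None,fx=3.3 if n=="side" else 4,fy=3.3 if n=="side" else 4,interpolation=cv2.INTER_CUBIC))
E
```

```text
clock: 15.1
position: [293.0, -204.9, 199.4]
ee_rot: [-0.048, 0.933, 0.015, 0.356]
contact_force: [-0.2, 0.2, -1.3]
gripper_width: 0.1
t 15.1 q [-0.644  0.235 -0.611 -1.295 -0.484  0.295] p [ 293.  -204.9  199.4] F [-0.2  0.2 -1.3] w 0.1
R cols x,y,z: [[-0.743, -0.079, -0.665], [-0.1, 0.995, -0.005], [0.662, 0.063, -0.747]]
lean 41.69 lean az 5.4 chute az 6.0
axis in chute frame [ 0.665 -0.006 -0.747] toolx [-0.747 -0.001 -0.665] tooly [ 0.003  1.    -0.005]
tip in chute frame [-171.6   -2.2   70.3]
tool-axes shift to tip [-172.   -2.   20.] : [33.8  0.5 37.2]
```

View pics/side1c.png

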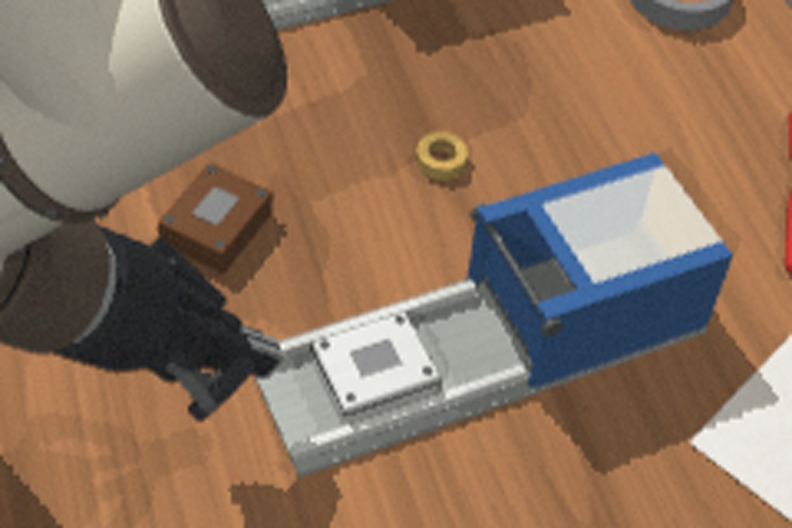

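View pics/top1c.png

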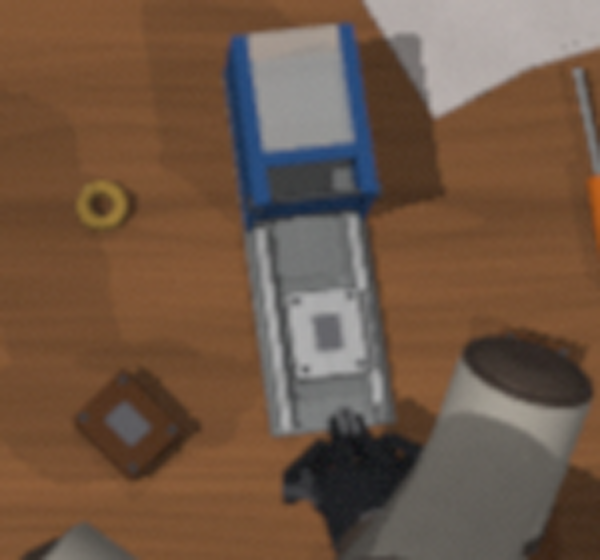

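Run:
```python
from h import *
from scipy.spatial.transform import Rotation as Ro
s=arm.read_state();R=Ro.from_quat(s["ee_rot"]).as_matrix();p=np.array(s["position"])
pts=[p+R@[x,0,173] for x in(-11,0,11)]
for n,(o,f) in {"side":((180,180),3.3),"top":((250,120),4)}.items():
    print(n,np.round((proj(n,pts)-o)*f).tolist())
a=.104;O=np.array([578,-174,0]);C=np.array([[np.cos(a),-np.sin(a),0],[np.sin(a),np.cos(a),0],[0,0,1]])
ch=[O+C@q for q in np.array([[-170,34,18],[-170,-34,18],[0,34,18],[0,-34,18],[-60.8,27,32],[-60.8,-31,32],[-130.8,27,32],[-130.8,-31,32]])]
for n,(o,f) in {"side":((180,180),3.3),"top":((250,120),4)}.items():
    im=cv2.imread(f"pics/{n}1.png");c=cv2.imread(f"pics/{n}1c.png")
    for i,u in enumerate((proj(n,ch+pts)-o+.5)*f): cv2.circle(c,tuple(int(v) for v in u),3,(0,0,255) if i<4 else (0,255,0) if i<8 else (255,0,255),-1)
    cv2.imwrite(f"pics/{n}1o.png",c)
```

```text
side [[278.0, 348.0], [266.0, 359.0], [254.0, 369.0]]
top [[347.0, 406.0], [347.0, 418.0], [347.0, 430.0]]
```

View pics/side1o.png

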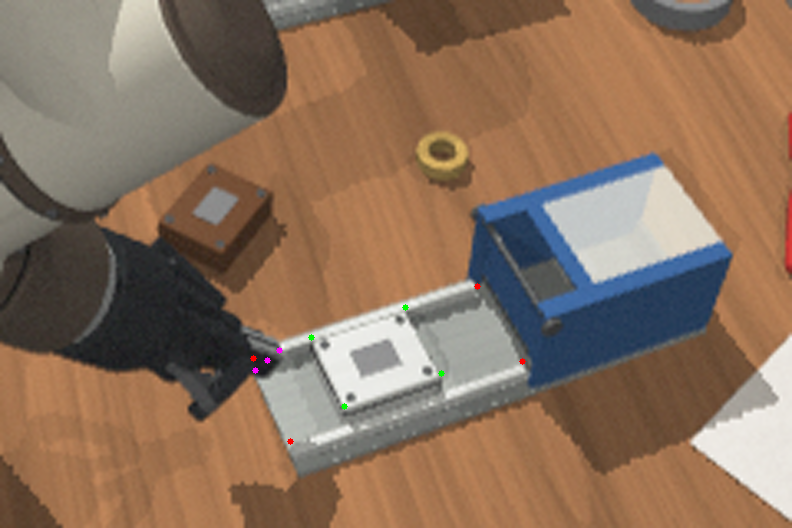

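View pics/top1o.png

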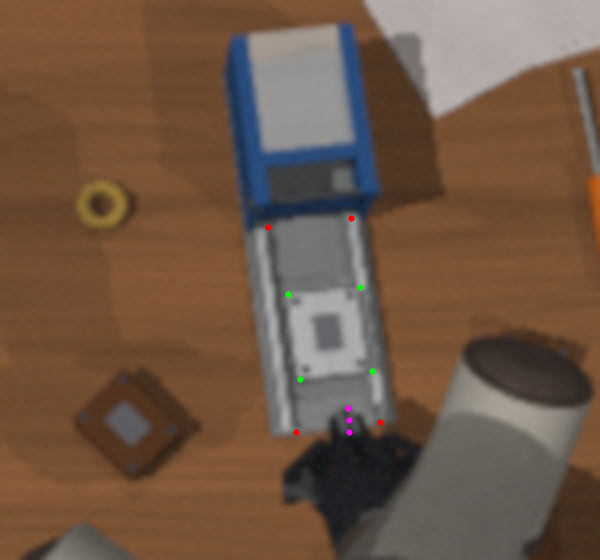

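In the top view, the FK-predicted fingertip (347,406) matches the actual tip at (348,410). The chute markers sit about 1 px to the right of the chute, so I'm refining the chute origin to (578, -171.5) with yaw 0.106. The scene is otherwise clear. Next I'll lower behind the housing.

```bash
sed -i 's/O=np.array(\[578,-174,0.\]);a=0.104/O=np.array([578,-171.5,0.]);a=0.106/' st.py; python3 mv.py -172 -1 17|tail -2
```

```text
tip in chute frame [-173.6   -3.9   68.3]
tool-axes shift to tip [-172.   -1.   17.] : [32.8  2.9 39.4]
```

```bash
python3 -m jog '[[[7,1,8,0],[15,2,18,0],[23,3,28,0],[29,3,35,0],[33,3,39.5,0]]]'; python3 mv.py -132 -1 17
```

```text
clock: 15.82
position: [293.5, -202.6, 147.1]
ee_rot: [-0.046, 0.934, 0.017, 0.354]
contact_force: [0.5, 0.2, 0.3]
gripper_width: -0.2
t 15.82 q [-0.76   0.389 -0.632 -1.528 -0.525  0.666] p [ 293.5 -202.6  147.1] F [0.5 0.2 0.3] w -0.2
R cols x,y,z: [[-0.745, -0.075, -0.662], [-0.098, 0.995, -0.002], [0.659, 0.064, -0.749]]
lean 41.48 lean az 5.5 chute az 6.1
axis in chute frame [ 0.662 -0.006 -0.749] toolx [-0.749  0.004 -0.662] tooly [ 0.007  1.    -0.002]
tip in chute frame [-171.7   -1.9   17.5]
tool-axes shift to tip [-132.   -1.   17.] : [-29.3   1.2  26.7]
```

```bash
python3 -m jog '[[[-13,0.5,11.3,0],[-26,1,22.7,0],[-38,1.3,34,0],[-51,1.6,45.5,0],[-64,2,56.7,0]]]'; python3 mv.py 0 0 17
python3 - <<'E'
from h import *
im,d=arm.get_image("side");cv2.imwrite("pics/side2c.png",cv2.resize(im[200:340,200:420],None,fx=3.6,fy=3.6,interpolation=cv2.INTER_CUBIC))
E
```

```text
clock: 16.45
position: [379.2, -192.2, 147.7]
ee_rot: [-0.047, 0.934, 0.016, 0.354]
contact_force: [-0.9, -0.9, 0.4]
gripper_width: 0.1
t 16.45 q [-0.564  0.428 -0.504 -1.507 -0.419  0.461] p [ 379.2 -192.2  147.7] F [-0.9 -0.9  0.4] w 0.1
R cols x,y,z: [[-0.745, -0.076, -0.663], [-0.099, 0.995, -0.003], [0.66, 0.063, -0.749]]
lean 41.51 lean az 5.5 chute az 6.1
axis in chute frame [ 0.663 -0.007 -0.749] toolx [-0.749  0.003 -0.663] tooly [ 0.007  1.    -0.003]
tip in chute frame [-85.2  -0.7  18.2]
tool-axes shift to tip [ 0.  0. 17.] : [-63.    1.3  57.3]
```

View pics/side2c.png

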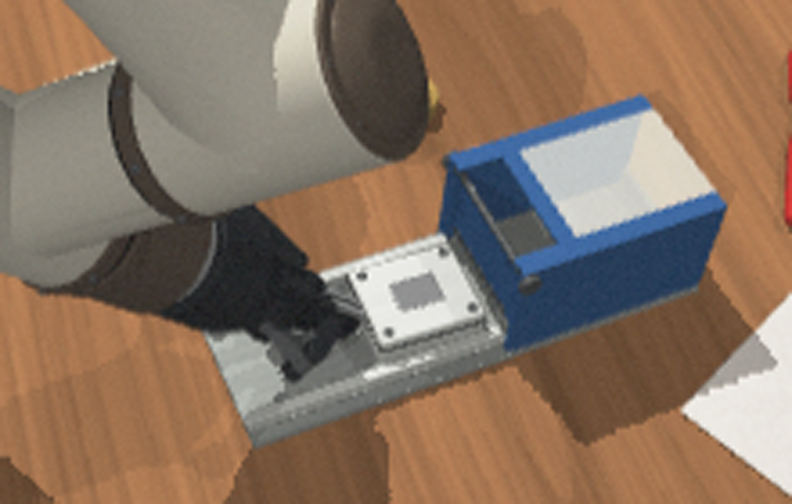

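```bash
python3 -m jog '[[[-12,0.3,11,0],[-24,0.6,22,0],[-36,0.9,33,0],[-48,1,44,0],[-60,1.2,54.5,0]]]'; python3 mv.py 28 0 17
```

```text
clock: 17.12
position: [462.2, -182.8, 147.7]
ee_rot: [-0.048, 0.933, 0.016, 0.355]
contact_force: [-1.0, -0.8, -0.3]
gripper_width: 0.0
t 17.12 q [-0.399  0.483 -0.363 -1.394 -0.327  0.203] p [ 462.2 -182.8  147.7] F [-1.  -0.8 -0.3] w 0.0
R cols x,y,z: [[-0.743, -0.078, -0.665], [-0.1, 0.995, -0.004], [0.662, 0.064, -0.747]]
lean 41.69 lean az 5.5 chute az 6.1
axis in chute frame [ 0.665 -0.007 -0.747] toolx [-0.747  0.001 -0.665] tooly [ 0.005  1.    -0.004]
tip in chute frame [-1.3 -0.2 18.5]
tool-axes shift to tip [28.  0. 17.] : [-20.9   0.3  20.7]
```

Run:
```python
from h import *
im,d=arm.get_image("side");cv2.imwrite("pics/side3c.png",cv2.resize(im[200:340,200:420],None,fx=3.6,fy=3.6,interpolation=cv2.INTER_CUBIC))
```

```text
(no output)
```

View pics/side3c.png

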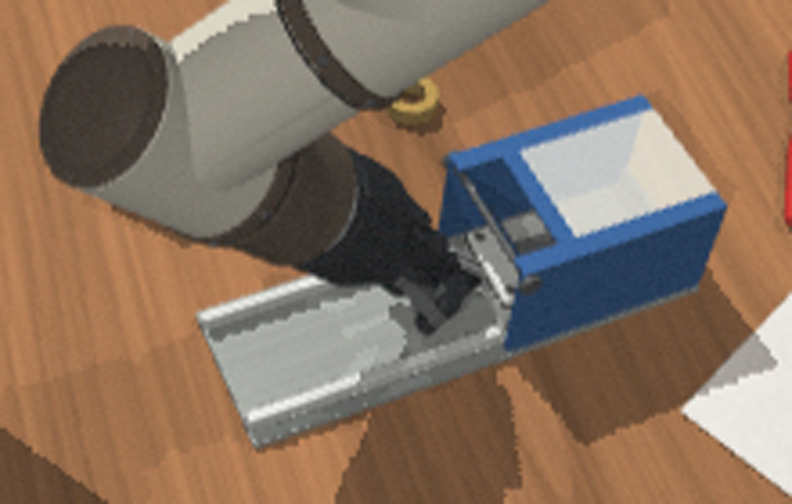

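```bash
python3 -m jog '[[[-4,0,5,0],[-8,0,9,0],[-12,0,13,0],[-17,0,17,0],[-21,0,21,0]]]'; python3 mv.py 34 0 17
python3 - <<'E'
from h import *
for n in("side","top"):
    im,d=arm.get_image(n)
    c=im[200:340,200:420] if n=="side" else im[110:240,280:380]
    cv2.imwrite(f"pics/{n}4c.png",cv2.resize(c,None,fx=3.6 if n=="side" else 4.5,fy=3.6 if n=="side" else 4.5,interpolation=cv2.INTER_CUBIC))
E
```

```text
clock: 17.8
position: [493.5, -179.8, 146.1]
ee_rot: [-0.048, 0.933, 0.016, 0.356]
contact_force: [-11.0, -4.5, 3.4]
gripper_width: -0.1
t 17.8 q [-0.345  0.511 -0.309 -1.334 -0.297  0.1  ] p [ 493.5 -179.8  146.1] F [-11.   -4.5   3.4] w -0.1
R cols x,y,z: [[-0.742, -0.079, -0.666], [-0.101, 0.995, -0.006], [0.663, 0.063, -0.746]]
lean 41.74 lean az 5.5 chute az 6.1
axis in chute frame [ 0.666 -0.007 -0.746] toolx [-0.746 -0.    -0.666] tooly [ 0.004  1.    -0.006]
tip in chute frame [30.2 -0.6 17. ]
tool-axes shift to tip [34.  0. 17.] : [-2.8  0.6  2.5]
```

View pics/side4c.png

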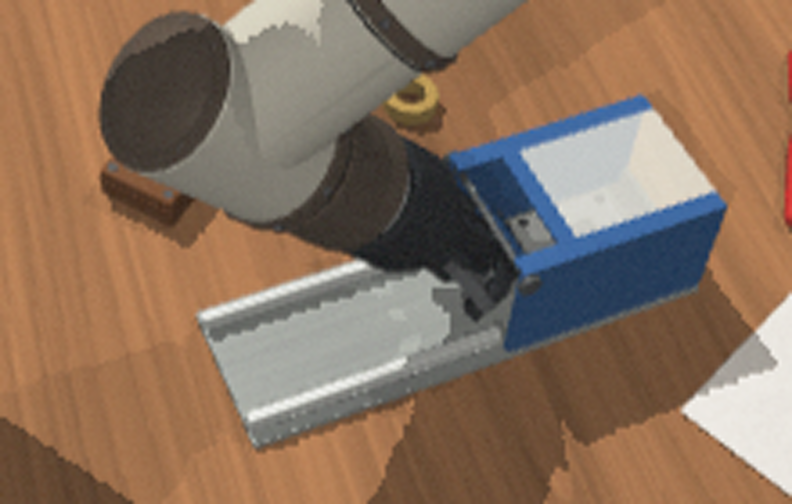

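View pics/top4c.png

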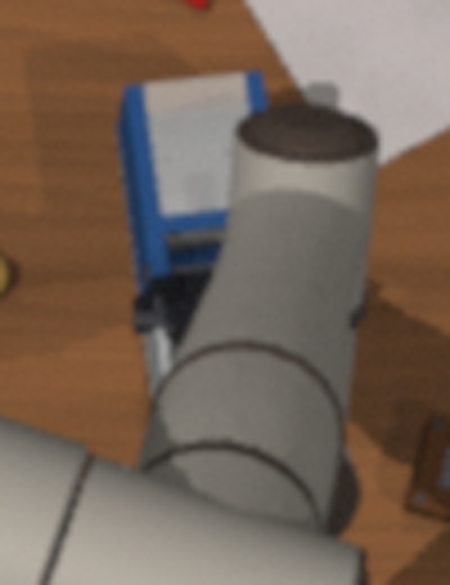

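The force rose to 11 N with the fingertip front corner at about chute x = 38. That is probably the knuckles meeting the wall fronts, so I'll stop pushing, draw straight back out and check.

```bash
python3 -m jog '[[[11,0,-10,0],[30,0,-27,0],[52,0,-47,0],[75,0,-67,0],[97,0,-87,0]]]'; python3 mv.py -172 0 40
python3 - <<'E'
from h import *
for n in("side","top"):
    im,d=arm.get_image(n)
    c=im[200:340,200:420] if n=="side" else im[110:240,280:380]
    cv2.imwrite(f"pics/{n}5c.png",cv2.resize(c,None,fx=3.6 if n=="side" else 4.5,fy=3.6 if n=="side" else 4.5,interpolation=cv2.INTER_CUBIC))
E
```

```text
clock: 18.52
position: [363.9, -193.4, 146.6]
ee_rot: [-0.048, 0.933, 0.015, 0.357]
contact_force: [-0.2, -0.8, -0.3]
gripper_width: 0.4
t 18.52 q [-0.605  0.423 -0.53  -1.536 -0.443  0.531] p [ 363.9 -193.4  146.6] F [-0.2 -0.8 -0.3] w 0.4
R cols x,y,z: [[-0.741, -0.08, -0.667], [-0.101, 0.995, -0.007], [0.664, 0.062, -0.745]]
lean 41.81 lean az 5.4 chute az 6.1
axis in chute frame [ 0.667 -0.008 -0.745] toolx [-0.745 -0.001 -0.667] tooly [ 0.005  1.    -0.007]
tip in chute frame [-99.9  -0.6  17.6]
tool-axes shift to tip [-172.    0.   40.] : [ 38.8   0.1 -64.7]
```

View pics/side5c.png

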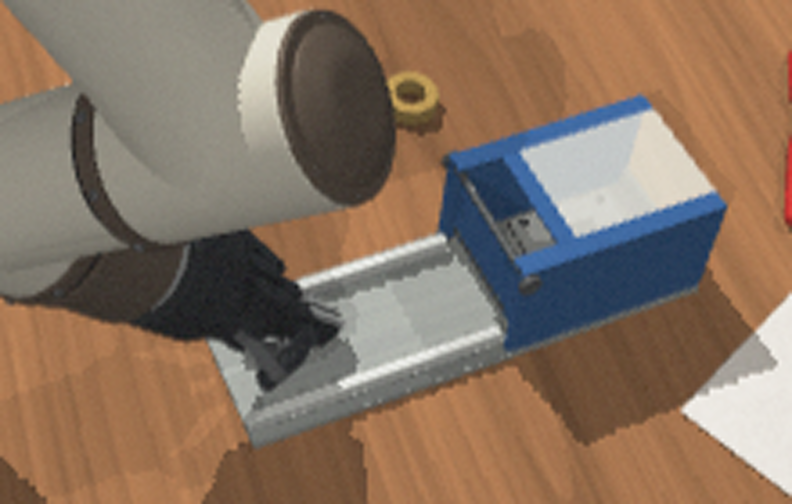

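View pics/top5c.png

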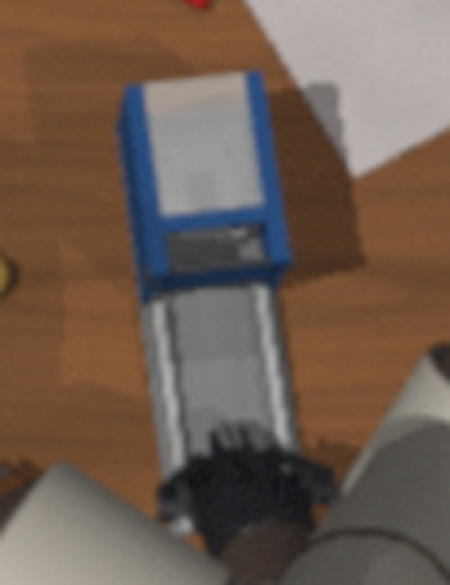

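```bash
python3 -m jog '[[[12,0,-20,0],[26,0,-43,0],[39,0,-65,0],[30,0,-75,0],[20,0,-85,0]]]'; python3 mv.py -172 0 40
python3 - <<'E'
from h import *
for n in("side","top"):
    im,d=arm.get_image(n);cv2.imwrite(f"pics/{n}6.png",im);np.save(f"pics/{n}6.npy",d)
    c=im[220:290,310:410] if n=="side" else im[115:185,295:365]
    cv2.imwrite(f"pics/{n}6c.png",cv2.resize(c,None,fx=8,fy=8,interpolation=cv2.INTER_CUBIC))
E
```

```text
clock: 19.25
position: [290.8, -200.4, 197.3]
ee_rot: [-0.047, 0.933, 0.015, 0.356]
contact_force: [0.9, 0.3, 0.1]
gripper_width: -0.0
t 19.25 q [-0.646  0.235 -0.62  -1.313 -0.481  0.315] p [ 290.8 -200.4  197.3] F [0.9 0.3 0.1] w -0.0
R cols x,y,z: [[-0.743, -0.077, -0.665], [-0.098, 0.995, -0.005], [0.662, 0.061, -0.747]]
lean 41.69 lean az 5.3 chute az 6.1
axis in chute frame [ 0.665 -0.009 -0.747] toolx [-0.747  0.002 -0.665] tooly [ 0.008  1.    -0.005]
tip in chute frame [-1.736e+02  1.000e-01  6.810e+01]
tool-axes shift to tip [-172.    0.   40.] : [17.5  0.1 22.1]
```

View pics/side6c.png

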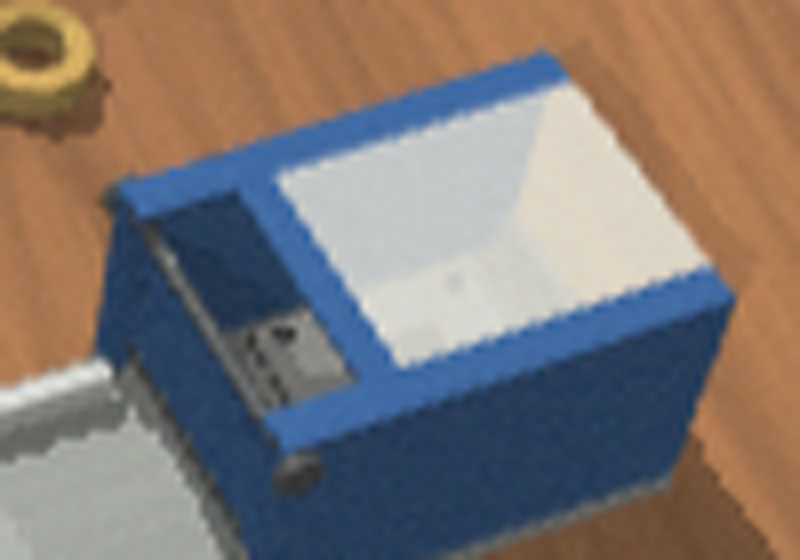

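View pics/top6c.png

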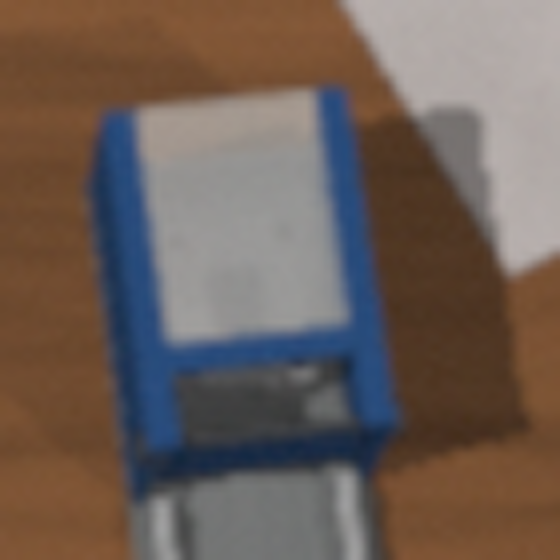

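Run:
```python
from h import *
O=np.array([578,-171.5,0.]);a=.106;C=np.array([[np.cos(a),-np.sin(a),0],[np.sin(a),np.cos(a),0],[0,0,1]])
for n,o,pts in(("top",(295,115),dict(label=(236,295),scrL=(178,240),scrR=(286,229))),("side",(310,220),dict(scr1=(455,283),scr_rear=(285,332),label=(415,345)))):
    for k,(u,v) in pts.items(): print(n,k,np.round(C.T@(world(n,(u+.5)/8-.5+o[0],(v+.5)/8-.5+o[1],z=32)-O),1))
# initial screws for calibration
S=lambda U,V:((U+.5)/4.7-.5+240,(V+.5)/4.7-.5+220)
T=lambda U,V:((U+.5)/5-.5+290,(V+.5)/5-.5+120)
for n,q in (("top",T(170,377)),("top",T(238,369)),("top",T(182,461)),("top",T(250,453)),("top",T(209,415)),("side",S(181,303)),("side",S(287,267)),("side",S(328,340)),("side",S(217,378))):
    print("init",n,np.round(C.T@(world(n,*q,z=32)-O),1))
# flap face depth check (side): points below rod
for tag in("0","6"):
    d=np.load(f"pics/side{tag}.npy");r=[]
    for U,V in((170,320),(190,370),(215,400),(230,430),(150,300)):
        u,v=int(U/8+310),int(V/8+220);r.append(np.round(C.T@(world("side",u,v,d=d[v,u])-O),0).tolist())
    print(tag,r)
```

```text
top label [77.  -1.8 32. ]
top scrL [103.   18.6  32. ]
top scrR [102.7 -25.9  32. ]
side scr1 [101.8  15.9  32. ]
side scr_rear [46.1 18.2 32. ]
side label [79.2  0.3 32. ]
init top [-67.6  19.4  32. ]
init top [-67.3 -24.7  32. ]
init top [-122.9   19.1   32. ]
init top [-122.7  -24.7   32. ]
init top [-95.1  -2.1  32. ]
init side [-124.3   15.9   32. ]
init side [-68.8  16.4  32. ]
init side [-68.1 -28.2  32. ]
init side [-124.6  -28.3   32. ]
0 [[1.0, 11.0, 66.0], [1.0, -1.0, 59.0], [1.0, -14.0, 61.0], [1.0, -23.0, 61.0], [2.0, 25.0, 60.0]]
6 [[1.0, 11.0, 66.0], [2.0, 0.0, 57.0], [1.0, -15.0, 62.0], [2.0, -23.0, 60.0], [2.0, 26.0, 59.0]]
```

View pics/side6.png

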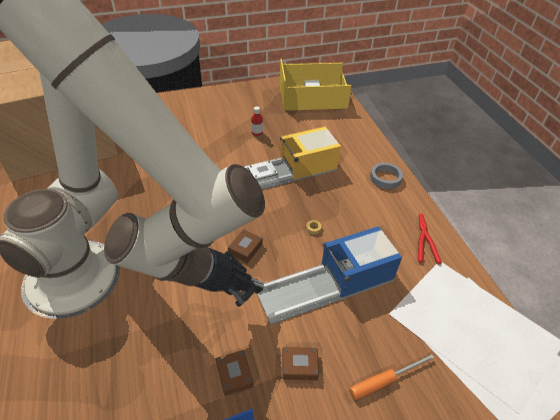

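View pics/top6.png

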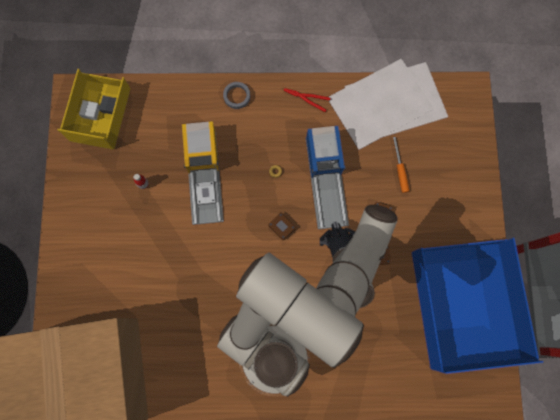

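The side view shows the bottle (257,122), collar (313,227), screwdriver (390,380), yellow chute and housing (262,171), and brown parts (246,245), (235,370) and (300,362) all where they started. The fingers hang free at (245,290) with no contact force, so I'll hand in.

```bash
python3 -c "
from bench import arm
print(arm.job_done())"
```

```text
the job is handed in; nothing more can be done
None
```

I pushed the blue housing along its guide and through the blue flap with the closed fingertips, then drew the fingers straight back out. I handed the job in at about 19.3 s on the robot's clock.

- **Lean:** the moves can't command a tilt, so I pushed the arm against its reach limit until the tool leaned about 41° forward along the chute. I then turned it half a turn to fit the wrist's range. The brief suggests about 35°.
- **Housing:** its centre went from chute x ≈ -95 to about +75 mm. Its rear is about 40 mm past the mouth (32 needed) and its front is at about 110 mm, short of the stop. It lies straight: the two cameras agree within about 2 mm.
- **Flap:** it is shut. Its measured face matches the first picture within 1 mm or so.
- **Other things:** by eye in the last pictures, nothing else visible had moved; in the top view the arm hides two of the brown look-alikes. The fingers are clear at the guide's end, with wrist force under about 1 N.
- **One contact:** at the deepest point the wrist force rose to about 12 N. It was probably the gripper's knuckles touching the front of the chute wall, so I stopped there and withdrew. That is well under the 40 N limit.
- **Position disagreement:** the cameras differed by about 5 mm on the chute's sideways position. I used the top camera, which also matched the fingertip position.

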